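Put the gouge away and close up the box

TASK

Put the yellow-handled gouge back in the empty middle of the open gouge box, lying flat between the two dark-handled ones with its blade pointing the same way as theirs. Then lower the loose lid onto the box until it sits flush all round, and swing the red-tipped latch all the way down over it. Set things down rather than dropping them, and leave everything else on the bench where it is.

Things in the scene. Friction and masses are not known exactly. Their poses are not given: they have to be found in the camera images.
- box: Fixed open wooden box, brown, brass corners, dark green floor: 196 (x) x 160 (y) x 50 mm high, walls and floor 7 mm thick (inside 182 x 146 x 43 mm). Origin: centre of its underside; z up, x along its long side. Blades of the gouges in it point to +x; latch on its +y side near the +x end. The dark gouges lie along x at y = +58 and -58 mm; the lane between them is about 90 mm wide.
- gouge: Loose gouge to put away, 0.08 to 0.14 kg, lying flat: yellow handle 85 long x 26 wide x 24 mm high, then a brass ferrule and steel blade, 158 mm overall. Origin: centre of the handle's underside; x along the tool towards the blade, z up. Handle's rear end at x = -42.5 mm, blade's end at +115.5, mid-length at +36; balances at about x = +15 mm.
- gouge_tip (a point): Cutting end of the yellow gouge's blade, 115.5 mm from the gouge's origin along its x and 12 mm above its underside.
- lid: Loose wooden lid, 0.2 to 0.34 kg, right way up on the bench. Pale board 196 (x) x 160 (y) x 9 mm on a plug 176 x 140 x 10 mm that drops inside the box with 3 mm to spare each side. Origin: centre of the plug's underside; z up, x along the long side. Seated, the board rests on the box's rim, this origin 40 mm above the box's origin. Fits either way round.
- lid_handle (a point): Centre of the lid's dark grip bar, 80 mm long (along the lid's x), 18 mm wide (y), 28 mm high, standing on the middle of the board; this point is 33 mm above the lid's origin, 14 mm above the board and 14 mm below the bar's top.
- latch (a joint): Swing latch on the box, rad: 0 fully down, level, 2 to 6 mm above the seated lid's board; pi/2 upright; up to 2.0 leaning outwards, away from the box. Starts open at 1.7 to 1.95 and stays where it is left; moving it takes about 2 N at its tip. Its axis runs along the box's x; closing swings the tip up over the pivot and down towards the box's -y.
- latch_pivot (a point): The latch's hinge axis, at (70, 93, 68) mm in the box's frame.
- latch_tip (a point): A point in the red grip of the latch, 55 mm from the pivot (box frame when closed: 70, 38, 68 mm). The latch is a steel bar with a red grip 20 mm wide and 13 mm thick that covers 35 to 65 mm from the pivot; open, it stands up to 137 mm above the bench, so carry things over it clear of that.
- neighbour_a: Dark-handled gouge lying loose in the box, same shape as the yellow one, on the box's +y side. Origin: centre of its handle's underside, x towards its blade.
- neighbour_b: Dark-handled gouge lying loose in the box on its -y side, otherwise as the other.
- offcut: Bystander: reddish wood block 120 x 50 x 32 mm. Origin under its centre.
- brush: Bystander: brush 170 mm long, lying.
- plaque: Bystander: carved round wooden plaque, 150 mm across, 20 mm thick, lying flat. Origin under its centre.
- oil_bottle: Bystander: amber bottle 60 mm across, 150 mm tall, standing. Origin under its centre.
- wax_jar: Bystander: white jar 72 mm across, 70 mm tall. Origin under its centre.
- mallet: Bystander: round wooden mallet standing on its head, 84 mm across, 215 mm tall. Origin under its centre.
Not all that is in view belongs to the job. Of the things that look like the gouge, the smaller one is meant. Leave any blue look-alike of the neighbour_b alone.

How it is judged:
On the way, in this order (a step that is already met when the one before it is completed fails the run):
1. the yellow gouge lies flat on the box's floor between the other two, blade the same way, let go (z of gouge in the frame of box between 0.002 and 0.013 m and y of gouge in the frame of box between -0.04 and 0.04 m and x of gouge_tip in the frame of box between 0.05 and 0.095 m and y of gouge_tip in the frame of box between -0.04 and 0.04 m and angle between the z axis of gouge and the z axis of box, either way round below 0.15 rad and contact force between the fingers and gouge below 0.1 N), for 0.2 s.
2. the lid sits flush on the box, with the gouge in it (z of gouge in the frame of box between 0.002 and 0.013 m and y of gouge in the frame of box between -0.04 and 0.04 m and x of gouge_tip in the frame of box between 0.05 and 0.095 m and y of gouge_tip in the frame of box between -0.04 and 0.04 m and angle between the z axis of gouge and the z axis of box, either way round below 0.15 rad and horizontal distance between lid and box below 0.007 m and z of lid in the frame of box between 0.036 and 0.0425 m and angle between the z axis of lid and the z axis of box, either way round below 0.03 rad and angle between the x axis of lid and the x axis of box, either way round below 0.08 rad and angle between lid's own z axis and vertical below 0.1 rad), for 0.2 s.
3. the latch is swung fully down over the seated lid (horizontal distance between lid and box below 0.007 m and z of lid in the frame of box between 0.036 and 0.0425 m and angle between the z axis of lid and the z axis of box, either way round below 0.03 rad and angle between the x axis of lid and the x axis of box, either way round below 0.08 rad and angle between lid's own z axis and vertical below 0.1 rad and value of joint latch below 0.08 rad), for 0.2 s.
At the end, for the whole second after the job is handed in: Yellow gouge flat on the box's floor in the middle lane (within 40 mm of its centre line), blade to the latch end; dark gouges still on the floor of the box; lid seated (7 mm sideways, 3 mm in height, 0.03 rad tilt, 0.08 rad yaw); latch below 0.08 rad; all at rest (all of step 3 and z of gouge in the frame of box between 0.002 and 0.013 m and y of gouge in the frame of box between -0.04 and 0.04 m and x of gouge_tip in the frame of box between 0.05 and 0.095 m and y of gouge_tip in the frame of box between -0.04 and 0.04 m and angle between the z axis of gouge and the z axis of box, either way round below 0.15 rad and z of neighbour_a in the frame of box between 0.002 and 0.013 m and z of neighbour_b in the frame of box between 0.002 and 0.013 m and linear speed of each of lid, gouge below 0.02 m/s); the robot touches nothing.
It fails at once if the lid is let fall (more than about 25 mm) (contact force between the fingers and lid below 0.1 N and linear speed of lid above 0.7 m/s).
It fails at once if the yellow gouge is let fall (more than about 25 mm) (contact force between the fingers and gouge below 0.1 N and linear speed of gouge above 0.7 m/s).
It fails at once if another thing on the bench is shifted by more than 30 mm (distance of any of offcut, brush, plaque, oil_bottle, wax_jar, mallet from where it was at the start of the episode above 0.03 m).
It also fails if it takes over 67 s, if anything falls off the work surface, if the arm or the gripper's body presses on something with over 40 N, if the wrist force passes 120 N, or if a joint passes its speed limit or range.

ROBOT

A 6-joint arm with a two-finger parallel gripper is mounted at the origin on the work surface. World frame = base frame: x ahead of the robot, y to its left, z up, the work surface at z = 0. Lengths are in m, angles in rad, forces in N, time in s.
With the tool pointing down it reaches from about 0.25 to 0.725 m from the base axis. Payload 4 kg.
Tool frame: the origin (TCP) lies on the centre line of the jaws, within the pads' length; the fingertips stand 14 mm ahead of it and the grasp point (between the pads) lies 5 mm behind it; z points along the fingers, x is the direction in which the jaws open and shut, and the axes are right-handed (so a half turn about z gives the same grasp; the last joint's range is limited). The gripper opens to 85 mm and grips with 20 to 120 N. Pads are 22 mm wide; open, the fingers measure 114 mm over their backs; the gripper's body (76 mm by 85 mm) begins 54 mm behind the grasp point. The pads swing forward as they close: fully open they stand 13 mm farther back than shut.
Start: joints at [1.152, 0.241, 0.005, 1.335, 0, 1.571], TCP at [0.203, 0.457, 0.245] pointing down, gripper open.
Joint ranges: [-2.72, 2.72], [-1.05, 1.87], [-1.09, 1.28], [-1.99, 2.15], [-1.42, 1.44], [-3.14, 3.14]. Speed limits (rad/s): [2.79, 2.79, 3.14, 3.14, 3.14, 3.14].

INTERFACE

Orientations are given as a unit quaternion [x, y, z, w].
In Python, from workcell import bot gives the robot as it stands.
- The arm moves only by the tool play_rows, never from a script. Its argument "motion" is a list of rows, each an object with "fingers": the closure, from -1 (fully open) to 1 (shut), so that 0 is half open; "translation": the shift along the tool's x, y, z in cm, a list of three; "roll": the turn about the tool's z in degrees. A call has 1 to 20 rows; each row is the pose to reach, as a shift and turn from the pose commanded when the call began, along the tool's axes at that moment; what a row does not reach only later rows make up. A row lasts 1/12 s, in which the tool goes at most 41.7 mm and 7.16 degrees, less where a joint would pass 70% of its speed; a pose out of reach is approached as far as the arm can. A call with a gripper value outside its range is refused whole. The fingers move at their own pace and stop on an object; the grip force is fixed at half the most. Time passes only in rows, so rows that repeat a pose let the fingers close. It gives the time, the measured TCP pose, the force and the opening at its end, in the units of the state.
- bot.get_obs(): the state, without advancing time (a new reading comes with each control period).
- bot.camera(name): name is "scene" or "top" or "wrist"; returns a dict with "pixels" (384x512x3 uint8, red, green, blue), "intrinsics" (3x3 intrinsics, pixels), "world_to_cam" (4x4, takes a point from world to camera coordinates). Camera axes: x right, y down, z forward; pixel columns grow to the right and rows downward; lengths in m; the calibration is good to about 2 mm. A picture is of the moment at which its call begins. There is no depth.
- bot.job_done(): hands the job in, once; it reports no verdict.
The state is a dict: "clock": time; "joint_pos": joint angles; "joint_vel": joint speeds; "tau": joint torques, N m; "eef_pos": TCP position; "tool_rot": TCP orientation; "ft_force": force on the tool from outside, world axes, zero at the start; "ft_torque": the same for the moment, N m; "grip_width": finger opening in m.
Only numpy, scipy, OpenCV 4.12 (cv2) and the standard library are available. Lean on these libraries where they do the work, as an engineer would, in place of code of your own. Each camera call takes 0.05 s, during which the arm holds its last target. There are 200 camera calls.

## Working session

There is one attempt and no reset: what is moved stays moved. The work goes in short steps, Python scripts to look and compute and a tool call to move; the robot and the scene stay as the last step left them, time stands still between calls to the robot, and variables do not carry over. Pictures are saved under pics/ and viewed, about 8 in all and at most 12, crops included, and the job is handed in when it is done.

Besides the shell and the picture viewer there is one more tool, called after "Emit:" as name(argument=value, ...) on one line, values as JSON. play_rows: Moves the arm, as the interface text tells. Its arguments: {"type":"object","properties":{"motion":{"type":"array","items":{"type":"object","properties":{"fingers":{"type":"number"},"translation":{"type":"array","items":{"type":"number"}},"roll":{"type":"number"}}}}},"required":["motion"]}

```bash
mkdir -p pics; ls; cat > h.py <<'E'
import numpy as np, cv2
from workcell import bot
def cam(n):
    c=bot.camera(n); return c["pixels"].copy(),np.array(c["intrinsics"]),np.array(c["world_to_cam"])
def save(n,im): cv2.imwrite("pics/"+n,im[:,:,::-1])
def ray(K,T,u,v,z):
    R,t=T[:3,:3],T[:3,3]; o=-R.T@t; d=R.T@np.linalg.solve(K,[u,v,1.]); return o+d*(z-o[2])/d[2]
def proj(K,T,p):
    q=K@(T[:3,:3]@np.array(p)+T[:3,3]); return q[:2]/q[2]
E
python3 - <<'E'
from h import *
a,K,T=cam("top"); b,K2,T2=cam("scene")
np.savez("v0.npz",a=a,K=K,T=T,b=b,K2=K2,T2=T2)
save("top0.png",cv2.resize(a,(800,600),interpolation=cv2.INTER_CUBIC)); save("scene0.png",cv2.resize(b,(800,600)))
print(np.round(ray(K,T,0,0,0),3),np.round(ray(K,T,511,383,0),3),np.round(-T[:3,:3].T@T[:3,3],2),np.round(-T2[:3,:3].T@T2[:3,3],2))
o=bot.get_obs(); print(o)
E
```

```text
pics
[1.228 0.814 0.   ] [-0.086 -0.904  0.   ] [ 0.36 -0.09  1.43] [ 1.23 -0.83  0.99]
{'clock': 0.1, 'joint_pos': array([1.15196754e+00, 2.41335836e-01, 3.82487947e-03, 1.33522911e+00,
       7.47334626e-06, 1.57081702e+00]), 'joint_vel': array([ 0.00130808, -0.0007299 ,  0.004155  , -0.00062405,  0.00071513,
        0.0012805 ]), 'tau': array([ 8.22284292e-04, -3.73137689e+01,  2.53010327e+01,  1.08638877e-02,
        4.69320651e-05, -2.74421194e-05]), 'eef_pos': array([0.20311282, 0.45626586, 0.24448988]), 'tool_rot': array([ 8.38662130e-01,  5.44651161e-01, -8.17094236e-04,  5.26212825e-04]), 'ft_force': array([ 0.35006446, -0.29818516,  0.82715653]), 'ft_torque': array([-0.01342672,  0.00977537,  0.01275581]), 'grip_width': 0.08519597884657427}
```

View pics/top0.png

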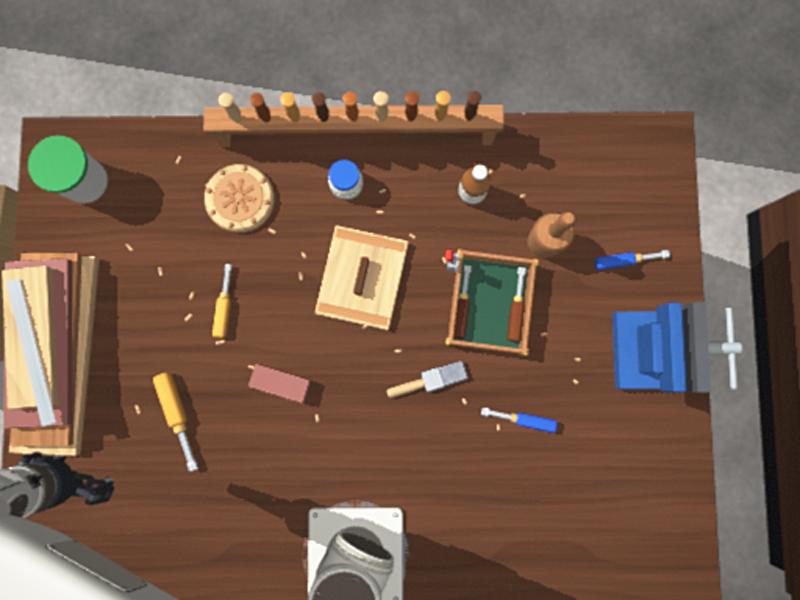

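View pics/scene0.png

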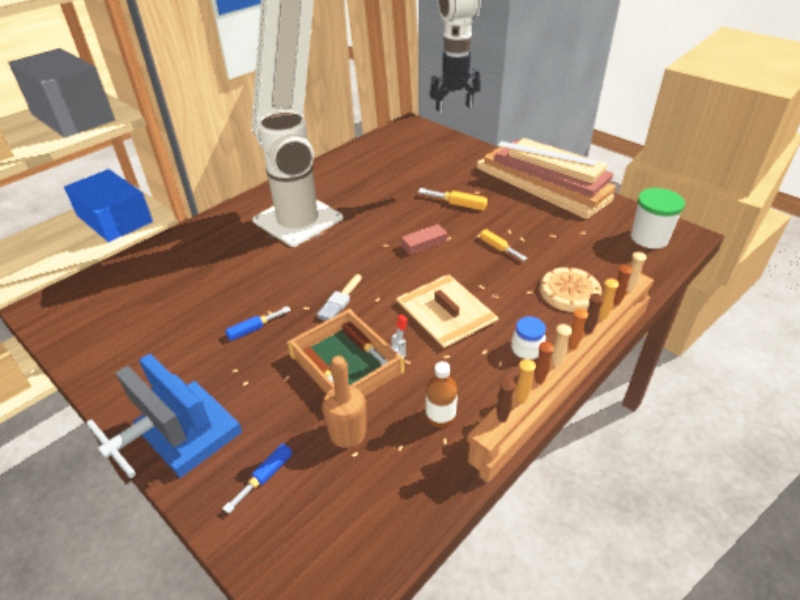

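The top view shows the small yellow gouge at (221,305), the lid at (362,278), the box at (492,302) with its red latch at (450,257), and the mallet near the box at (550,235). Next I measure these from colour masks.

```bash
python3 - <<'E'
from h import *
d=np.load("v0.npz"); a,K,T=d["a"],d["K"],d["T"]
hsv=cv2.cvtColor(a,cv2.COLOR_RGB2HSV); s=512/800
def mask(box,lo,hi):
    m=cv2.inRange(hsv,lo,hi); z=np.zeros_like(m); x0,y0,x1,y1=[int(v*s) for v in box]; z[y0:y1,x0:x1]=m[y0:y1,x0:x1]; return z
def rep(n,m,z):
    c=max(cv2.findContours(m,0,1)[0],key=cv2.contourArea).reshape(-1,2)
    w=np.array([ray(K,T,u,v,z)[:2] for u,v in c]).astype(np.float32)
    r=cv2.minAreaRect(w); print(n,np.round(r[0],4),np.round(r[1],4),round(r[2],1)); print(np.round(cv2.boxPoints(r),4).tolist())
rep("handle",mask((205,260,240,345),(18,140,90),(32,255,255)),0.014)
rep("floor",mask((440,240,545,360),(60,80,20),(95,255,255)),0.007)
rep("lid",mask((305,215,420,335),(8,40,150),(30,150,255)),0.019)
rep("grip",mask((345,250,380,305),(0,60,20),(20,255,120)),0.047)
rep("red",mask((435,240,465,275),(0,180,120),(6,255,255)),0.12)
for n,b in (("hsv gouge",(221,312)),("lid",(340,270)),("lidedge",(370,238)),("rim",(495,255)),("floor",(492,320)),("grip",(361,278))): print(n,hsv[int(b[1]*s),int(b[0]*s)])
E
```

```text
handle [0.5009 0.2898] [0.0207 0.0862] 83.6
[[0.4569000005722046, 0.2842999994754791], [0.5425999760627747, 0.27469998598098755], [0.5449000000953674, 0.295199990272522], [0.4593000113964081, 0.30489999055862427]]
floor [ 0.5255 -0.2898] [0.1108 0.1853] 89.7
[[0.4325999915599823, -0.34470000863075256], [0.6177999973297119, -0.3456999957561493], [0.6184999942779541, -0.23499999940395355], [0.43320000171661377, -0.23389999568462372]]
lid [ 0.5789 -0.0123] [0.163  0.2034] 76.8
[[0.46129998564720154, -0.06830000132322311], [0.6592000126838684, -0.11490000039339066], [0.6965000033378601, 0.043800000101327896], [0.4986000061035156, 0.09030000120401382]]
grip [ 0.5781 -0.0157] [0.0152 0.0777] 76.8
[[0.5386000275611877, -0.0142000000923872], [0.614300012588501, -0.03189999982714653], [0.6176999807357788, -0.017100000753998756], [0.5419999957084656, 0.0006000000284984708]]
red [ 0.6078 -0.1926] [0.0124 0.019 ] 89.2
[[0.5982000231742859, -0.19859999418258667], [0.6172000169754028, -0.1988999992609024], [0.6173999905586243, -0.18649999797344208], [0.5983999967575073, -0.18619999289512634]]
hsv gouge [ 23 147 253]
lid [ 23  74 252]
lidedge [ 14 131 234]
rim [ 12 134 221]
floor [ 75 105 107]
grip [ 10 132 120]
```

```bash
cat >> h.py <<'E'
from scipy.spatial.transform import Rotation as Ro
def go(p,yaw):
    "shift (cm, tool axes) and roll (deg) to TCP p with tool x at world yaw (deg), tool down"
    o=bot.get_obs(); R=Ro.from_quat(o["tool_rot"]); m=R.as_matrix(); cur=np.degrees(np.arctan2(m[1,0],m[0,0]))
    d=(cur-yaw+180)%360-180
    print("shift cm",np.round(R.inv().apply(np.array(p)-o["eef_pos"])*100,2),"roll",round(d,1),"yaw now",round(cur,1),"j",np.round(o["joint_pos"],2),"pos",np.round(o["eef_pos"],4),"t",round(o["clock"],2),"w",round(o["grip_width"],4),"f",np.round(o["ft_force"],1))
E
python3 - <<'E'
from h import *
d=np.load("v0.npz"); a,K,T=d["a"],d["K"],d["T"]
hsv=cv2.cvtColor(a,cv2.COLOR_RGB2HSV); s=512/800
m=np.zeros(a.shape[:2],np.uint8)
x0,y0,x1,y1=[int(v*s) for v in (443,243,548,362)]
m[y0:y1,x0:x1]=cv2.inRange(hsv,(8,80,135),(22,220,255))[y0:y1,x0:x1]
m=cv2.morphologyEx(m,cv2.MORPH_OPEN,np.ones((2,2)))
c=np.argwhere(m)[:,::-1]
for z in (0.05,):
    w=np.array([ray(K,T,u,v,z)[:2] for u,v in c]).astype(np.float32); r=cv2.minAreaRect(w); print(r); print(np.round(cv2.boxPoints(r),4).tolist())
crop=np.hstack([a[y0:y1,x0:x1],cv2.cvtColor(m[y0:y1,x0:x1],cv2.COLOR_GRAY2RGB)])
save("boxm.png",cv2.resize(crop,None,fx=5,fy=5,interpolation=0))
go((0.516,0.288,0.2),83.6)
E
```

```text
((0.5404049158096313, -0.28411656618118286), (0.2111266702413559, 0.23717840015888214), 81.72501373291016)
[[0.40790000557899475, -0.3714999854564667], [0.6425999999046326, -0.40560001134872437], [0.6729999780654907, -0.19670000672340393], [0.4381999969482422, -0.16259999573230743]]
shift cm [-2.64 35.43  4.45] roll -17.6 yaw now 66.0 j [1.15 0.24 0.   1.34 0.   1.57] pos [0.2031 0.4563 0.2445] t 0.1 w 0.0852 f [ 0.4 -0.3  0.8]
```

View pics/boxm.png

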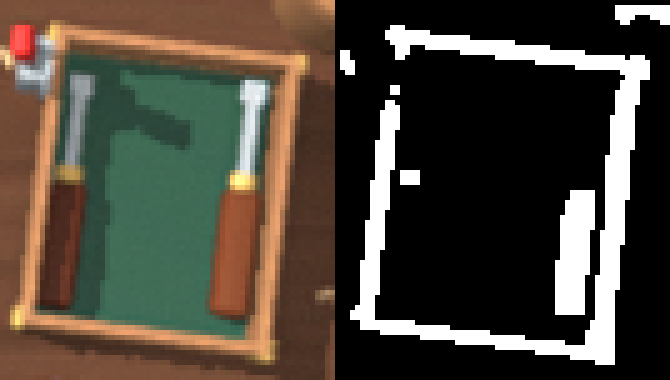

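Emit:
play_rows(motion=[{"fingers": -1,"translation": [-2.6,35.4,4.5],"roll": -17.6},{"fingers": -1,"translation": [-2.6,35.4,4.5],"roll": -17.6},{"fingers": -1,"translation": [-2.6,35.4,4.5],"roll": -17.6},{"fingers": -1,"translation": [-2.6,35.4,4.5],"roll": -17.6},{"fingers": -1,"translation": [-2.6,35.4,4.5],"roll": -17.6},{"fingers": -1,"translation": [-2.6,35.4,4.5],"roll": -17.6},{"fingers": -1,"translation": [-2.6,35.4,4.5],"roll": -17.6},{"fingers": -1,"translation": [-2.6,35.4,4.5],"roll": -17.6},{"fingers": -1,"translation": [-2.6,35.4,4.5],"roll": -17.6},{"fingers": -1,"translation": [-2.6,35.4,4.5],"roll": -17.6},{"fingers": -1,"translation": [-2.6,35.4,4.5],"roll": -17.6},{"fingers": -1,"translation": [-2.6,35.4,4.5],"roll": -17.6},{"fingers": -1,"translation": [-2.6,35.4,4.5],"roll": -17.6}])

```text
clock: 1.18
eef_pos: [0.5151, 0.2897, 0.2003]
tool_rot: [0.745, 0.667, -0.0, -0.0]
ft_force: [0.0, 0.6, 0.0]
grip_width: 0.0852
```

```bash
python3 - <<'E'
from h import *
d=np.load("v0.npz"); a,K,T=d["a"],d["K"],d["T"]
hsv=cv2.cvtColor(a,cv2.COLOR_RGB2HSV); s=512/800
x0,y0,x1,y1=[int(v*s) for v in (443,243,548,362)]
m=np.zeros(a.shape[:2],np.uint8)
m[y0:y1,x0:x1]=cv2.inRange(hsv,(8,80,135),(22,220,255))[y0:y1,x0:x1]
m=cv2.morphologyEx(m,cv2.MORPH_CLOSE,np.ones((3,9)[::-1]))
n,l,st,_=cv2.connectedComponentsWithStats(m); i=1+st[1:,4].argmax()
c=np.argwhere(l==i)[:,::-1]
w=np.array([ray(K,T,u,v,.05)[:2] for u,v in c]).astype(np.float32); r=cv2.minAreaRect(w); print(r); print(np.round(cv2.boxPoints(r),4).tolist())
a,K,T=cam("wrist"); save("w1.png",a); np.savez("v1.npz",a=a,K=K,T=T)
hsv=cv2.cvtColor(a,cv2.COLOR_RGB2HSV); m=cv2.inRange(hsv,(16,130,80),(34,255,255))
for c in sorted(cv2.findContours(m,0,1)[0],key=cv2.contourArea)[-3:]:
    w=np.array([ray(K,T,u,v,.014)[:2] for u,v in c.reshape(-1,2)]).astype(np.float32); r=cv2.minAreaRect(w); print(np.round(cv2.boundingRect(c)),r,np.round(cv2.boxPoints(r),4).tolist())
go((0.516,0.288,0.2),83.6)
E
```

```text
((0.5403751134872437, -0.2945150136947632), (0.18381428718566895, 0.23956288397312164), 81.85346221923828)
[[0.40880000591278076, -0.3684999942779541], [0.6459000110626221, -0.4025000035762787], [0.671999990940094, -0.22050000727176666], [0.43479999899864197, -0.186599999666214]]
[  0 181  54  21] ((0.5104780793190002, 0.047890372574329376), (0.05537746474146843, 0.019291076809167862), 77.17848205566406) [[0.4948999881744385, 0.023000000044703484], [0.513700008392334, 0.018799999728798866], [0.5260000228881836, 0.07270000129938126], [0.5072000026702881, 0.07699999958276749]]
[207 325  83  33] ((0.732928454875946, 0.25795498490333557), (0.10482083261013031, 0.050335586071014404), 80.86217498779297) [[0.6998000144958496, 0.2101999968290329], [0.7494999766349792, 0.2021999955177307], [0.7660999894142151, 0.30570000410079956], [0.7164000272750854, 0.31369999051094055]]
[235 107  28  96] ((0.49931564927101135, 0.28520965576171875), (0.026981940492987633, 0.0979018583893776), 84.1089859008789) [[0.44920000433921814, 0.2768000066280365], [0.5465999841690063, 0.2667999863624573], [0.5493999719619751, 0.2935999929904938], [0.4519999921321869, 0.3037000000476837]]
shift cm [-0.18  0.12  0.05] roll 0.1 yaw now 83.7 j [0.51 0.44 0.18 1.31 0.   0.62] pos [0.515  0.2899 0.2005] t 1.23 w 0.0855 f [0.7 0.2 0.3]
```

View pics/w1.png

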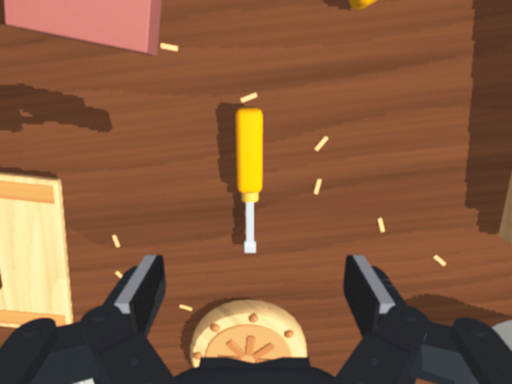

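The wrist view shows the gouge handle at (249,150) and the blade tip at (250,250), lying straight along the image. I'll check the ends of the tool against its known length.

```bash
python3 - <<'E'
from h import *
d=np.load("v1.npz"); a,K,T=d["a"],d["K"],d["T"]
print("cam",np.round(-T[:3,:3].T@T[:3,3],3), "tcp px",proj(K,T,(0.515,0.2899,0.2005)))
for z in (0,.012,.024): print(z,"rear",ray(K,T,249.5,107,z),"tip",ray(K,T,250.5,252.5,z), "junction",ray(K,T,250,192,z))
d=np.load("v0.npz"); A,KA,TA=d["a"],d["K"],d["T"]
print("top", [ray(KA,TA,u*.64,v*.64,.012)[:2] for u,v in((219,340),(228.5,264))])
hsv=cv2.cvtColor(a,cv2.COLOR_RGB2HSV); print(hsv[100:256:6,250].tolist())
E
```

```text
cam [0.432 0.298 0.328] tcp px [256.42348598 273.66372269]
0 rear [0.45167983 0.29137153 0.        ] tip [0.616334   0.27342819 0.        ] junction [0.54154886 0.28148476 0.        ]
0.012 rear [0.4509572  0.29161206 0.012     ] tip [0.609584   0.27432556 0.012     ] junction [0.53753646 0.28208721 0.012     ]
0.024 rear [0.45023456 0.2918526  0.024     ] tip [0.602834   0.27522293 0.024     ] junction [0.53352405 0.28268966 0.024     ]
top [array([0.44713545, 0.28958206]), array([0.61093219, 0.27300703])]
[[13, 144, 170], [12, 157, 122], [24, 234, 252], [26, 224, 255], [26, 230, 255], [27, 235, 255], [26, 237, 255], [26, 234, 255], [26, 235, 255], [26, 240, 255], [26, 240, 255], [26, 236, 255], [26, 240, 255], [26, 245, 255], [26, 237, 255], [25, 240, 254], [27, 150, 255], [22, 46, 252], [99, 7, 240], [99, 7, 241], [99, 7, 241], [99, 7, 241], [95, 6, 240], [95, 6, 240], [100, 3, 250], [98, 8, 243]]
```

Emit:
play_rows(motion=[{"fingers": -1,"translation": [-0.56,-0.64,4]},{"fingers": -1,"translation": [-0.56,-0.64,8]},{"fingers": -1,"translation": [-0.56,-0.64,12]},{"fingers": -1,"translation": [-0.56,-0.64,15]},{"fingers": -1,"translation": [-0.56,-0.64,17]},{"fingers": -1,"translation": [-0.56,-0.64,18.3]},{"fingers": -1,"translation": [-0.56,-0.64,18.3]},{"fingers": -1,"translation": [-0.56,-0.64,18.3]},{"fingers": -1,"translation": [-0.56,-0.64,18.3]},{"fingers": 0.7,"translation": [-0.56,-0.64,18.3]},{"fingers": 0.7,"translation": [-0.56,-0.64,18.3]},{"fingers": 0.7,"translation": [-0.56,-0.64,18.3]},{"fingers": 0.7,"translation": [-0.56,-0.64,18.3]},{"fingers": 0.7,"translation": [-0.56,-0.64,18.3]},{"fingers": 0.7,"translation": [-0.56,-0.64,18.3]},{"fingers": 0.7,"translation": [-0.56,-0.64,18.3]},{"fingers": 0.7,"translation": [-0.56,-0.64,18.3]},{"fingers": 0.7,"translation": [-0.56,-0.64,18.3]}])

```text
schema error: expected keys fingers, translation, roll
```

Emit:
play_rows(motion=[{"fingers": -1,"translation": [-0.56,-0.64,4],"roll": 0},{"fingers": -1,"translation": [-0.56,-0.64,8],"roll": 0},{"fingers": -1,"translation": [-0.56,-0.64,12],"roll": 0},{"fingers": -1,"translation": [-0.56,-0.64,15],"roll": 0},{"fingers": -1,"translation": [-0.56,-0.64,17],"roll": 0},{"fingers": -1,"translation": [-0.56,-0.64,18.3],"roll": 0},{"fingers": -1,"translation": [-0.56,-0.64,18.3],"roll": 0},{"fingers": -1,"translation": [-0.56,-0.64,18.3],"roll": 0},{"fingers": -1,"translation": [-0.56,-0.64,18.3],"roll": 0},{"fingers": 0.7,"translation": [-0.56,-0.64,18.3],"roll": 0},{"fingers": 0.7,"translation": [-0.56,-0.64,18.3],"roll": 0},{"fingers": 0.7,"translation": [-0.56,-0.64,18.3],"roll": 0},{"fingers": 0.7,"translation": [-0.56,-0.64,18.3],"roll": 0},{"fingers": 0.7,"translation": [-0.56,-0.64,18.3],"roll": 0},{"fingers": 0.7,"translation": [-0.56,-0.64,18.3],"roll": 0},{"fingers": 0.7,"translation": [-0.56,-0.64,18.3],"roll": 0},{"fingers": 0.7,"translation": [-0.56,-0.64,18.3],"roll": 0},{"fingers": 0.7,"translation": [-0.56,-0.64,18.3],"roll": 0}])

```text
clock: 2.73
eef_pos: [0.5098, 0.2844, 0.018]
tool_rot: [0.746, 0.666, 0.001, 0.0]
ft_force: [0.8, -0.3, 5.7]
grip_width: 0.0251
```

Emit:
play_rows(motion=[{"fingers": 0.7,"translation": [0,0,-2],"roll": 0},{"fingers": 0.7,"translation": [0,0,-5],"roll": 0},{"fingers": 0.7,"translation": [0,0,-9],"roll": 0},{"fingers": 0.7,"translation": [0,0,-13],"roll": 0},{"fingers": 0.7,"translation": [0,0,-17],"roll": 0},{"fingers": 0.7,"translation": [0,0,-21],"roll": 0},{"fingers": 0.7,"translation": [0,0,-23],"roll": 0},{"fingers": 0.7,"translation": [0,0,-23],"roll": 0}])

```text
clock: 3.4
eef_pos: [0.5115, 0.2855, 0.2533]
tool_rot: [0.745, 0.667, 0.005, 0.001]
ft_force: [0.9, 0.7, -0.4]
grip_width: 0.0247
```

```bash
python3 - <<'E'
from h import *
d=np.load("v0.npz"); K,T=d["K"],d["T"]
# rim corners from boxm.png: scale 5, origin (283,155) in raw px
P=np.array([ray(K,T,283+u/5,155+v/5,.05)[:2] for u,v in((52,28),(303,62),(268,357),(14,318))])
print(np.round(P,4),P.mean(0)); 
for i in range(4): e=P[i]-P[i-1]; print(np.linalg.norm(e),np.degrees(np.arctan2(e[1],e[0])))
c=P.mean(0); go((c[0],c[1],.25),82)
E
```

```text
[[ 0.6287 -0.2192]
 [ 0.605  -0.3825]
 [ 0.413  -0.3543]
 [ 0.439  -0.1915]] [ 0.52144497 -0.28686492]
0.19174161389040378 -8.288683936001357
0.1650481902089056 -98.25160743087889
0.19409194758909817 171.64455377720788
0.16483726232902995 80.9315093088775
shift cm [-5.677e+01  7.370e+00  4.000e-02] roll 1.6 yaw now 83.6 j [0.51 0.4  0.25 1.41 0.   0.62] pos [0.5115 0.2855 0.2533] t 3.4 w 0.0247 f [ 0.9  0.7 -0.4]
```

Emit:
play_rows(motion=[{"fingers": 0.7,"translation": [-3,0.4,0],"roll": 0},{"fingers": 0.7,"translation": [-7,0.9,0],"roll": 0},{"fingers": 0.7,"translation": [-11,1.4,0],"roll": 0.5},{"fingers": 0.7,"translation": [-15,1.9,0],"roll": 0.5},{"fingers": 0.7,"translation": [-19,2.5,0],"roll": 0.5},{"fingers": 0.7,"translation": [-23,3,0],"roll": 1},{"fingers": 0.7,"translation": [-27,3.5,0],"roll": 1},{"fingers": 0.7,"translation": [-31,4,0],"roll": 1},{"fingers": 0.7,"translation": [-35,4.5,0],"roll": 1},{"fingers": 0.7,"translation": [-39,5,0],"roll": 1},{"fingers": 0.7,"translation": [-43,5.5,0],"roll": 1},{"fingers": 0.7,"translation": [-47,6,0],"roll": 1.5},{"fingers": 0.7,"translation": [-51,6.6,0],"roll": 1.9},{"fingers": 0.7,"translation": [-54,7,0],"roll": 1.9},{"fingers": 0.7,"translation": [-56,7.2,0],"roll": 1.9},{"fingers": 0.7,"translation": [-56.8,7.4,0],"roll": 1.9},{"fingers": 0.7,"translation": [-56.8,7.4,0],"roll": 1.9},{"fingers": 0.7,"translation": [-56.8,7.4,0],"roll": 1.9}])

```text
clock: 4.9
eef_pos: [0.5189, -0.2877, 0.2457]
tool_rot: [0.756, 0.654, -0.0, -0.002]
ft_force: [-0.2, 0.0, -1.0]
grip_width: 0.0251
```

```bash
python3 - <<'E'
from h import *
a,K,T=cam("wrist"); save("w2.png",a); np.savez("v2.npz",a=a,K=K,T=T)
go((0.521,-.287,.25),81.7)
E
```

```text
shift cm [ 0.04  0.18 -0.37] roll 0.1 yaw now 81.8 j [-0.51  0.43  0.28  1.42  0.   -0.36] pos [ 0.5192 -0.2871  0.2463] t 4.95 w 0.025 f [ 1.5  1.  -0.8]
```

View pics/w2.png

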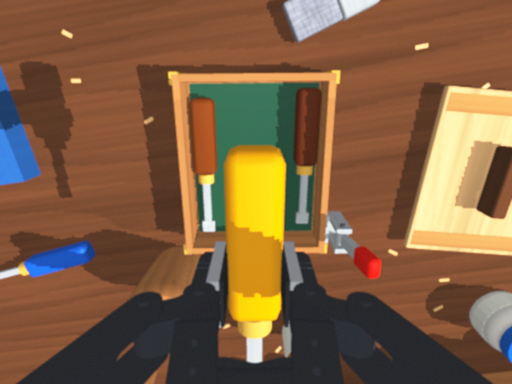

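The wrist view shows the rim corners at about (170,72), (339,72), (186,252) and (328,252). The gouge is held straight, with its handle along column 256, and the red latch grip is at (368,262).

```bash
python3 - <<'E'
from h import *
d=np.load("v2.npz"); a,K,T=d["a"],d["K"],d["T"]
P=np.array([ray(K,T,u,v,.05)[:2] for u,v in((186,252),(328,252),(339,71.5),(170,72))])
print(np.round(P,4),P.mean(0))
for i in range(4): e=P[i]-P[i-1]; print(np.linalg.norm(e),np.degrees(np.arctan2(e[1],e[0])))
# edge lines of the rim by colour along rows / columns
hsv=cv2.cvtColor(a,cv2.COLOR_RGB2HSV); m=cv2.inRange(hsv,(5,90,150),(22,230,255))
for v in (100,140,180,220): 
    x=np.flatnonzero(m[v,160:345])+160; print(v,x.min(),x.max())
for u in (200,220,300,315): 
    x=np.flatnonzero(m[60:262,u])+60; print(u,x)
E
```

```text
[[ 0.605  -0.3805]
 [ 0.6292 -0.2175]
 [ 0.4349 -0.1932]
 [ 0.4118 -0.354 ]] [ 0.52023661 -0.28629039]
0.1949466808769174 -7.81635437165701
0.1647701122751692 81.55964595532464
0.1957268127987793 172.8830615798326
0.16237440090516697 -98.17941729178493
100 173 335
140 177 333
180 180 329
220 184 325
200 [ 73  74  75  76  77  78  79  80  81  82  83 101 102 103 104 105 106 107
 108 109 110 111 112 113 114 115 116 117 118 119 120 121 122 123 124 125
 126 127 128 129 130 131 132 133 134 135 136 137 138 139 140 141 142 143
 144 145 146 147 148 149 150 151 152 153 154 155 156 157 158 159 160 161
 162 163 164 165 166 167 168 169 170 171 172 173 174 175 176 177 178 179
 180 181 182 183 247 248 249 250 251 252 253 254]
220 [73 74 75 76 77 78 79 80 81 82 83]
300 [ 73  74  75  76  77  78  79  80  81 167 168 169 170 171 172 173 174 247
 248 249 250 251]
315 [ 72  73  74  75  76  77  78  79  80  81 247 248 249 250 251 252 253]
```

```bash
python3 - <<'E'
from h import *
go((0.4943,-.2829,.0265),82)
E
```

```text
shift cm [ 0.03 -2.48 21.98] roll -0.2 yaw now 81.8 j [-0.51  0.43  0.28  1.42  0.   -0.36] pos [ 0.5192 -0.2871  0.2463] t 4.95 w 0.025 f [ 1.5  1.  -0.8]
```

Emit:
play_rows(motion=[{"fingers": 0.7,"translation": [0,-1.5,2],"roll": -0.2},{"fingers": 0.7,"translation": [0,-2.5,5],"roll": -0.2},{"fingers": 0.7,"translation": [0,-2.5,9],"roll": -0.2},{"fingers": 0.7,"translation": [0,-2.5,13],"roll": -0.2},{"fingers": 0.7,"translation": [0,-2.5,16],"roll": -0.2},{"fingers": 0.7,"translation": [0,-2.5,18],"roll": -0.2},{"fingers": 0.7,"translation": [0,-2.5,19.5],"roll": -0.2},{"fingers": 0.7,"translation": [0,-2.5,20.5],"roll": -0.2},{"fingers": 0.7,"translation": [0,-2.5,20.5],"roll": -0.2},{"fingers": 0.7,"translation": [0,-2.5,20.5],"roll": -0.2},{"fingers": 0.7,"translation": [0,-2.5,20.5],"roll": -0.2}])

```text
clock: 5.87
eef_pos: [0.4959, -0.2848, 0.0437]
tool_rot: [0.755, 0.656, 0.0, 0.001]
ft_force: [0.2, -0.1, -0.3]
grip_width: 0.0249
```

```bash
python3 - <<'E'
from h import *
go((0.4943,-.2829,.0265),82)
E
```

```text
shift cm [ 0.17 -0.18  1.72] roll -0.0 yaw now 82.0 j [-0.52  0.54 -0.11  0.92  0.   -0.38] pos [ 0.4959 -0.2848  0.0437] t 5.87 w 0.0249 f [ 0.2 -0.1 -0.3]
```

Emit:
play_rows(motion=[{"fingers": 0.7,"translation": [0.1,-0.1,0.7],"roll": 0},{"fingers": 0.7,"translation": [0.1,-0.1,1.3],"roll": 0},{"fingers": 0.7,"translation": [0.1,-0.1,1.7],"roll": 0},{"fingers": 0.7,"translation": [0.1,-0.1,1.7],"roll": 0},{"fingers": 0.7,"translation": [0.1,-0.1,1.7],"roll": 0}])

```text
clock: 6.28
eef_pos: [0.4937, -0.2838, 0.0251]
tool_rot: [0.755, 0.655, -0.0, -0.0]
ft_force: [0.7, 0.3, -0.7]
grip_width: 0.0251
```

Emit:
play_rows(motion=[{"fingers": 0.2,"translation": [0,0,0],"roll": 0},{"fingers": 0.0,"translation": [0,0,0],"roll": 0},{"fingers": -0.1,"translation": [0,0,0],"roll": 0},{"fingers": -0.1,"translation": [0,0,0],"roll": 0},{"fingers": -0.1,"translation": [0,0,0],"roll": 0},{"fingers": -0.1,"translation": [0,0,-1],"roll": 0},{"fingers": -0.1,"translation": [0,0,-3],"roll": 0},{"fingers": -0.1,"translation": [0,0,-7],"roll": 0},{"fingers": -0.1,"translation": [0,0,-11],"roll": 0},{"fingers": -0.1,"translation": [0,0,-15],"roll": 0},{"fingers": -0.1,"translation": [0,0,-19],"roll": 0},{"fingers": -0.1,"translation": [0,0,-22],"roll": 0},{"fingers": -1,"translation": [0,0,-22],"roll": 0}])

```text
clock: 7.37
eef_pos: [0.4969, -0.2855, 0.2545]
tool_rot: [0.755, 0.655, 0.002, 0.007]
ft_force: [0.6, -0.6, 1.0]
grip_width: 0.0574
```

```bash
python3 - <<'E'
from h import *
a,K,T=cam("wrist"); save("w3.png",a); np.savez("v3.npz",a=a,K=K,T=T)
hsv=cv2.cvtColor(a,cv2.COLOR_RGB2HSV); m=cv2.inRange(hsv,(23,130,120),(34,255,255))
C=np.array([.520,-.2865]); t=np.radians(-8); B=np.array([[np.cos(t),np.sin(t)],[-np.sin(t),np.cos(t)]])
c=max(cv2.findContours(m,0,1)[0],key=cv2.contourArea)
w=np.array([ray(K,T,u,v,.02)[:2] for u,v in c.reshape(-1,2)]).astype(np.float32); r=cv2.minAreaRect(w); print("gouge handle in box frame",B@(np.array(r[0])-C),r[1],r[2],cv2.boundingRect(c))
go((0.579,-.015,.2),76.7)
E
```

```text
gouge handle in box frame [-0.03501965  0.00049661] (0.021077921614050865, 0.0935312807559967) 81.55211639404297 (249, 106, 19, 81)
shift cm [27.91  4.38  5.03] roll 5.2 yaw now 81.9 j [-0.52  0.38  0.21  1.39  0.   -0.38] pos [ 0.4959 -0.2849  0.251 ] t 7.42 w 0.0648 f [-1.2 -0.4 -0.1]
```

View pics/w3.png

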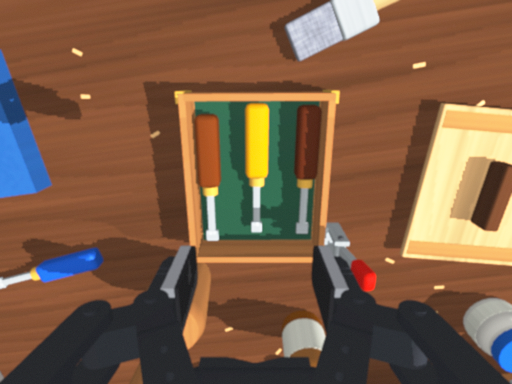

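The gouge lies flat between the neighbours, with its handle at (257,140) and its tip at (256,231). Next is the lid.

Emit:
play_rows(motion=[{"fingers": -1,"translation": [4,0.6,0],"roll": 2},{"fingers": -1,"translation": [8,1.2,0],"roll": 5.2},{"fingers": -1,"translation": [12,1.9,0],"roll": 5.2},{"fingers": -1,"translation": [16,2.5,1],"roll": 5.2},{"fingers": -1,"translation": [20,3.1,3],"roll": 5.2},{"fingers": -1,"translation": [24,3.7,5],"roll": 5.2},{"fingers": -1,"translation": [26.5,4.2,5],"roll": 5.2},{"fingers": -1,"translation": [27.9,4.4,5],"roll": 5.2},{"fingers": -1,"translation": [27.9,4.4,5],"roll": 5.2},{"fingers": -1,"translation": [27.9,4.4,5],"roll": 5.2},{"fingers": -1,"translation": [27.9,4.4,5],"roll": 5.2}])

```text
clock: 8.33
eef_pos: [0.5765, -0.0147, 0.1955]
tool_rot: [0.784, 0.62, -0.0, 0.0]
ft_force: [-0.3, -0.4, -0.8]
grip_width: 0.0854
```

```bash
python3 - <<'E'
from h import *
a,K,T=cam("wrist"); save("w4.png",a); np.savez("v4.npz",a=a,K=K,T=T)
hsv=cv2.cvtColor(a,cv2.COLOR_RGB2HSV)
m=cv2.inRange(hsv,(8,30,150),(32,165,255)); m[330:]=0
c=max(cv2.findContours(m,0,1)[0],key=cv2.contourArea)
w=np.array([ray(K,T,u,v,.019)[:2] for u,v in c.reshape(-1,2)]).astype(np.float32); r=cv2.minAreaRect(w); print("lid",r,cv2.boundingRect(c)); print(cv2.boxPoints(r))
x,y,ww,hh=cv2.boundingRect(c); sub=np.zeros_like(m); sub[y+25:y+hh-25,x+25:x+ww-25]=cv2.inRange(hsv,(0,60,10),(20,255,125))[y+25:y+hh-25,x+25:x+ww-25]
c=max(cv2.findContours(sub,0,1)[0],key=cv2.contourArea)
w=np.array([ray(K,T,u,v,.047)[:2] for u,v in c.reshape(-1,2)]).astype(np.float32); r=cv2.minAreaRect(w); print("grip",r,cv2.boundingRect(c)); print(cv2.boxPoints(r))
# box recheck from v3
d=np.load("v3.npz"); P=np.array([ray(d["K"],d["T"],u,v,.05)[:2] for u,v in((191.5,262.5),(327,262.5),(339,92),(176,92))])
print(P.mean(0)); e=P-np.roll(P,1,0); print(np.linalg.norm(e,axis=1),np.degrees(np.arctan2(e[:,1],e[:,0])))
go((0.579,-.015,.2),76.7)
E
```

```text
lid ((0.5759106874465942, -0.012891806662082672), (0.1603735387325287, 0.20176072418689728), 76.87869262695312) (168, 64, 177, 198)
[[ 0.45946068 -0.06808382]
 [ 0.6559537  -0.11388624]
 [ 0.6923607   0.04230021]
 [ 0.49586767  0.08810262]]
grip ((0.5751689672470093, -0.014278694987297058), (0.014926803298294544, 0.07910924404859543), 76.19632720947266) (247, 137, 18, 84)
[[ 0.534976   -0.01208898]
 [ 0.61180043 -0.03096411]
 [ 0.6153619  -0.01646841]
 [ 0.5385375   0.00240672]]
[ 0.52113227 -0.28599124]
[0.19737185 0.1644496  0.19694929 0.16339503] [ -7.46285771  82.02808182 172.84521407 -98.12438568]
shift cm [ 0.07  0.24 -0.43] roll -0.1 yaw now 76.6 j [-0.03  0.42  0.12  1.28 -0.    0.21] pos [ 0.5765 -0.0151  0.1957] t 8.38 w 0.0854 f [-0.1 -0.4  0.4]
```

View pics/w4.png

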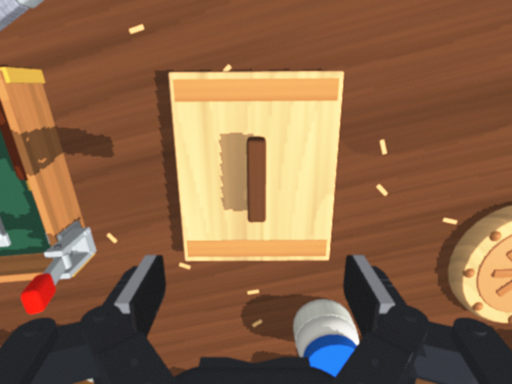

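The lid is clear at corners (168,71), (344,71), (186,261) and (329,259). A wood chip at (228,67) touches its edge and stretched the contour, so I recompute from the corners.

```bash
python3 - <<'E'
from h import *
d=np.load("v4.npz"); a,K,T=d["a"],d["K"],d["T"]
P=np.array([ray(K,T,u,v,.019)[:2] for u,v in((168.5,71.5),(344,71),(329.5,260),(186,262))])
print(P,P.mean(0)); e=P-np.roll(P,1,0); print(np.linalg.norm(e,axis=1),np.degrees(np.arctan2(e[:,1],e[:,0])))
# refine edges: lid mask spans
hsv=cv2.cvtColor(a,cv2.COLOR_RGB2HSV); m=cv2.inRange(hsv,(8,30,150),(32,165,255))
for u in (200,210,300,315): x=np.flatnonzero(m[60:275,u])+60; print("col",u,x.min(),x.max())
for v in (90,130,210,250): x=np.flatnonzero(m[v,150:360])+150; print("row",v,x.min(),x.max())
go((P.mean(0)[0],P.mean(0)[1],.037),76.8)
E
```

```text
[[ 0.46553945 -0.06858006]
 [ 0.50178176  0.08558086]
 [ 0.69136726  0.04252833]
 [ 0.65712018 -0.11208837]] [ 0.57895216 -0.01313981]
[0.19645903 0.1583638  0.1944124  0.15836409] [ 167.20505147   76.77034163  -12.79418277 -102.48918518]
col 200 72 261
col 210 72 261
col 300 71 260
col 315 71 260
row 90 170 343
row 130 173 339
row 210 180 333
row 250 184 330
shift cm [ 0.26  0.19 15.87] roll -0.2 yaw now 76.6 j [-0.03  0.42  0.12  1.28 -0.    0.21] pos [ 0.5765 -0.0151  0.1957] t 8.38 w 0.0854 f [-0.1 -0.4  0.4]
```

Emit:
play_rows(motion=[{"fingers": -1,"translation": [0.2,0.2,4],"roll": -0.4},{"fingers": -1,"translation": [0.2,0.2,8],"roll": -0.4},{"fingers": -1,"translation": [0.2,0.2,11],"roll": -0.4},{"fingers": -1,"translation": [0.2,0.2,13.5],"roll": -0.4},{"fingers": -1,"translation": [0.2,0.2,15],"roll": -0.4},{"fingers": -1,"translation": [0.2,0.2,15.8],"roll": -0.4},{"fingers": -1,"translation": [0.2,0.2,15.8],"roll": -0.4},{"fingers": -1,"translation": [0.2,0.2,15.8],"roll": -0.4},{"fingers": -1,"translation": [0.2,0.2,15.8],"roll": -0.4},{"fingers": 0.8,"translation": [0.2,0.2,15.8],"roll": -0.4},{"fingers": 0.8,"translation": [0.2,0.2,15.8],"roll": -0.4},{"fingers": 0.8,"translation": [0.2,0.2,15.8],"roll": -0.4},{"fingers": 0.8,"translation": [0.2,0.2,15.8],"roll": -0.4},{"fingers": 0.8,"translation": [0.2,0.2,15.8],"roll": -0.4},{"fingers": 0.8,"translation": [0.2,0.2,15.8],"roll": -0.4},{"fingers": 0.8,"translation": [0.2,0.2,15.8],"roll": -0.4},{"fingers": 0.8,"translation": [0.2,0.2,15.8],"roll": -0.4},{"fingers": 0.8,"translation": [0.2,0.2,15.8],"roll": -0.4},{"fingers": 0.8,"translation": [0.2,0.2,15.8],"roll": -0.4}])

```text
clock: 9.97
eef_pos: [0.5795, -0.0122, 0.0378]
tool_rot: [0.782, 0.623, 0.0, 0.0]
ft_force: [0.1, 0.0, 4.8]
grip_width: 0.0167
```

```bash
python3 - <<'E'
from h import *
go((0.579,-.0132,.037),77)
E
```

```text
shift cm [-0.11 -0.02  0.08] roll 0.1 yaw now 77.1 j [-0.02  0.56 -0.09  0.92 -0.    0.2 ] pos [ 0.5795 -0.0122  0.0378] t 9.97 w 0.0167 f [0.1 0.  4.8]
```

Emit:
play_rows(motion=[{"fingers": 0.8,"translation": [0,0,-1],"roll": 0},{"fingers": 0.8,"translation": [0,0,-3],"roll": 0},{"fingers": 0.8,"translation": [0,0,-6],"roll": 0},{"fingers": 0.8,"translation": [0,0,-9],"roll": 0},{"fingers": 0.8,"translation": [0,0,-12],"roll": 0},{"fingers": 0.8,"translation": [0,0,-15],"roll": 0},{"fingers": 0.8,"translation": [0,0,-18],"roll": 0},{"fingers": 0.8,"translation": [0,0,-21],"roll": 0},{"fingers": 0.8,"translation": [0,0,-22],"roll": 0},{"fingers": 0.8,"translation": [0,0,-22],"roll": 0},{"fingers": 0.8,"translation": [0,0,-22],"roll": 0},{"fingers": 0.8,"translation": [0,0,-22],"roll": 0}])

```text
clock: 10.97
eef_pos: [0.5778, -0.0122, 0.2545]
tool_rot: [0.782, 0.623, -0.002, -0.002]
ft_force: [-0.1, -0.7, -4.1]
grip_width: 0.0165
```

```bash
python3 - <<'E'
from h import *
go((0.5205,-.2863,.257),82)
E
```

```text
shift cm [-28.     0.53  -0.23] roll -4.9 yaw now 77.1 j [-0.02  0.4   0.25  1.43  0.    0.2 ] pos [ 0.5778 -0.0122  0.2545] t 10.97 w 0.0165 f [-0.1 -0.7 -4.1]
```

Emit:
play_rows(motion=[{"fingers": 0.8,"translation": [-2,0,0],"roll": 0},{"fingers": 0.8,"translation": [-5,0.1,0],"roll": -1},{"fingers": 0.8,"translation": [-8,0.1,0],"roll": -2},{"fingers": 0.8,"translation": [-11,0.2,0],"roll": -3},{"fingers": 0.8,"translation": [-14,0.3,0],"roll": -4},{"fingers": 0.8,"translation": [-17,0.3,0],"roll": -4.9},{"fingers": 0.8,"translation": [-20,0.4,0],"roll": -4.9},{"fingers": 0.8,"translation": [-23,0.4,0],"roll": -4.9},{"fingers": 0.8,"translation": [-25.5,0.5,0],"roll": -4.9},{"fingers": 0.8,"translation": [-27,0.5,0],"roll": -4.9},{"fingers": 0.8,"translation": [-28,0.5,0],"roll": -4.9},{"fingers": 0.8,"translation": [-28,0.5,0],"roll": -4.9},{"fingers": 0.8,"translation": [-28,0.5,0],"roll": -4.9},{"fingers": 0.8,"translation": [-28,0.5,0],"roll": -4.9}])

```text
clock: 12.13
eef_pos: [0.5218, -0.2849, 0.2569]
tool_rot: [0.754, 0.657, 0.0, -0.001]
ft_force: [-0.6, 0.3, -2.4]
grip_width: 0.0169
```

```bash
python3 - <<'E'
from h import *
a,K,T=cam("wrist"); save("w5.png",a); np.savez("v5.npz",a=a,K=K,T=T)
o=bot.get_obs(); print(Ro.from_quat(o["tool_rot"]).as_matrix().round(4))
go((0.5205,-.2863,.12),82)
E
```

```text
[[ 1.371e-01  9.906e-01 -2.000e-04]
 [ 9.906e-01 -1.371e-01  8.000e-04]
 [ 8.000e-04 -3.000e-04 -1.000e+00]]
shift cm [-0.18 -0.12 13.71] roll 0.1 yaw now 82.1 j [-0.5   0.43  0.3   1.45  0.   -0.36] pos [ 0.5219 -0.2848  0.2572] t 12.18 w 0.0165 f [ 0.2 -0.1 -2.4]
```

View pics/w5.png

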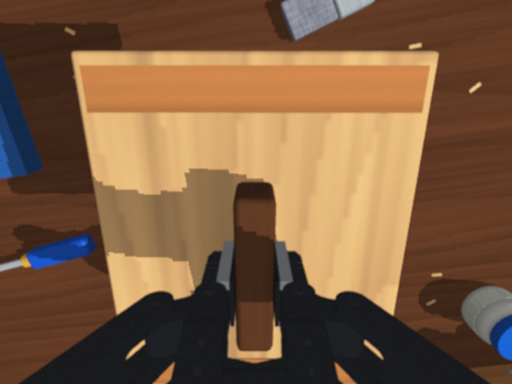

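The lid is held centred, with its near board corners at (73,53) and (438,53). I check its offset from the TCP.

```bash
python3 - <<'E'
from h import *
d=np.load("v5.npz"); a,K,T=d["a"],d["K"],d["T"]
o=bot.get_obs(); p=o["eef_pos"]; R=Ro.from_quat(o["tool_rot"])
z=p[2]-.0188
hsv=cv2.cvtColor(a,cv2.COLOR_RGB2HSV); m=cv2.inRange(hsv,(8,30,110),(32,175,255))
for v in (70,150,240): x=np.flatnonzero(m[v,60:450])+60; print(v,x.min(),x.max(),[np.round(R.inv().apply(ray(K,T,u,v,z)-p)*1000,1)[:2].tolist() for u in (x.min(),x.max()+1)])
for u,v in ((73,52),(438,52),(256,52)): print(np.round(R.inv().apply(ray(K,T,u,v,z)-p)*1000,1))
E
```

```text
70 74 436 [[-78.8, -90.2], [78.4, -90.0]]
150 87 422 [[-79.2, -55.2], [78.4, -55.0]]
240 103 407 [[-79.1, -8.3], [78.7, -7.9]]
[-77.9 -97.3  18.8]
[ 77.5 -97.2  18.9]
[ -0.1 -97.3  18.8]
```

Emit:
play_rows(motion=[{"fingers": 0.8,"translation": [-0.15,-0.12,2],"roll": 0.1},{"fingers": 0.8,"translation": [-0.15,-0.12,5],"roll": 0.1},{"fingers": 0.8,"translation": [-0.15,-0.12,8],"roll": 0.1},{"fingers": 0.8,"translation": [-0.15,-0.12,11],"roll": 0.1},{"fingers": 0.8,"translation": [-0.15,-0.12,13],"roll": 0.1},{"fingers": 0.8,"translation": [-0.15,-0.12,14.5],"roll": 0.1},{"fingers": 0.8,"translation": [-0.15,-0.12,15.2],"roll": 0.1},{"fingers": 0.8,"translation": [-0.15,-0.12,15.2],"roll": 0.1},{"fingers": 0.8,"translation": [-0.15,-0.12,15.2],"roll": 0.1},{"fingers": 0.8,"translation": [-0.15,-0.12,15.2],"roll": 0.1}])

```text
clock: 13.02
eef_pos: [0.5214, -0.2877, 0.107]
tool_rot: [0.755, 0.656, 0.001, 0.001]
ft_force: [0.2, -0.2, -1.2]
grip_width: 0.0168
```

```bash
python3 - <<'E'
from h import *
go((0.5207,-.2862,.0785),82.1)
a,K,T=cam("scene"); np.savez("v6.npz",a=a,K=K,T=T)
save("s6.png",cv2.resize(a[190:280,170:280],None,fx=6,fy=6,interpolation=cv2.INTER_CUBIC))
E
```

```text
shift cm [ 0.15 -0.1   2.85] roll -0.2 yaw now 81.9 j [-0.5   0.51  0.04  1.09  0.   -0.36] pos [ 0.5214 -0.2877  0.107 ] t 13.02 w 0.0168 f [ 0.2 -0.2 -1.2]
```

View pics/s6.png

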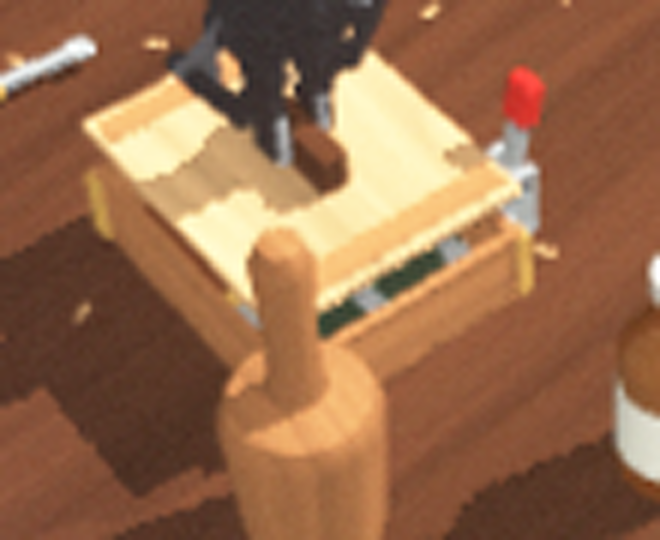

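The lid hovers squarely over the box, clear of the latch at (520,100). Now I lower it.

Emit:
play_rows(motion=[{"fingers": 0.8,"translation": [0.1,-0.1,0.5],"roll": -0.1},{"fingers": 0.8,"translation": [0.1,-0.1,1.0],"roll": -0.1},{"fingers": 0.8,"translation": [0.1,-0.1,1.5],"roll": -0.1},{"fingers": 0.8,"translation": [0.1,-0.1,1.9],"roll": -0.1},{"fingers": 0.8,"translation": [0.1,-0.1,2.1],"roll": -0.1},{"fingers": 0.8,"translation": [0.1,-0.1,2.1],"roll": -0.1},{"fingers": 0.8,"translation": [0.1,-0.1,2.1],"roll": -0.1}])

```text
clock: 13.65
eef_pos: [0.5191, -0.2865, 0.084]
tool_rot: [0.755, 0.656, -0.0, -0.0]
ft_force: [0.6, -0.6, -3.5]
grip_width: 0.0168
```

```bash
python3 - <<'E'
from h import *
go((0.5207,-.2862,.0785),82.1)
E
```

```text
shift cm [0.05 0.16 0.55] roll -0.1 yaw now 82.0 j [-0.5   0.53  0.01  1.04 -0.   -0.36] pos [ 0.5191 -0.2865  0.084 ] t 13.65 w 0.0168 f [ 0.6 -0.6 -3.5]
```

Emit:
play_rows(motion=[{"fingers": 0.8,"translation": [0,0.1,0.3],"roll": 0},{"fingers": 0.8,"translation": [0,0.1,0.5],"roll": 0},{"fingers": 0.8,"translation": [0,0.1,0.6],"roll": 0},{"fingers": 0.8,"translation": [0,0.1,0.6],"roll": 0},{"fingers": 0.8,"translation": [0,0.1,0.6],"roll": 0},{"fingers": 0.8,"translation": [0,0.1,0.6],"roll": 0}])

```text
clock: 14.15
eef_pos: [0.5203, -0.2866, 0.0784]
tool_rot: [0.755, 0.656, 0.0, 0.0]
ft_force: [0.3, 0.4, -2.6]
grip_width: 0.0171
```

Emit:
play_rows(motion=[{"fingers": 0.8,"translation": [0,0,0.08],"roll": 0},{"fingers": 0.8,"translation": [0,0,0.08],"roll": 0},{"fingers": 0.8,"translation": [0,0,0.08],"roll": 0},{"fingers": 0.3,"translation": [0,0,0.08],"roll": 0},{"fingers": 0,"translation": [0,0,0.0],"roll": 0},{"fingers": 0,"translation": [0,0,0.0],"roll": 0},{"fingers": 0,"translation": [0,0,0.0],"roll": 0},{"fingers": 0,"translation": [0,0,-1],"roll": 0},{"fingers": 0,"translation": [0,0,-4],"roll": 0},{"fingers": 0,"translation": [0,0,-8],"roll": 0},{"fingers": 0,"translation": [0,0,-12],"roll": 0},{"fingers": 0,"translation": [0,0,-15],"roll": 0},{"fingers": 0,"translation": [0,0,-15],"roll": 0},{"fingers": 0,"translation": [0,0,-15],"roll": 0}])

```text
clock: 15.32
eef_pos: [0.5217, -0.2874, 0.2321]
tool_rot: [0.755, 0.656, 0.001, 0.003]
ft_force: [0.1, -0.4, -0.6]
grip_width: 0.0429
```

```bash
python3 - <<'E'
from h import *
a,K,T=cam("wrist"); b,K2,T2=cam("scene"); np.savez("v7.npz",a=a,K=K,T=T,b=b,K2=K2,T2=T2)
C=np.array([.5205,-.2863]); t=np.radians(-8); B=np.array([[np.cos(t),-np.sin(t)],[np.sin(t),np.cos(t)]])
hsv=cv2.cvtColor(a,cv2.COLOR_RGB2HSV)
m=cv2.inRange(hsv,(0,170,110),(6,255,255)); c=max(cv2.findContours(m,0,1)[0],key=cv2.contourArea); M=c.reshape(-1,2).mean(0); 
# latch: intersect wrist ray with box-frame plane x=70
def planept(K,T,px):
    R,tt=T[:3,:3],T[:3,3]; o=-R.T@tt; d=R.T@np.linalg.solve(K,[px[0],px[1],1.])
    ob=np.r_[B.T@(o[:2]-C),o[2]]; db=np.r_[B.T@d[:2],d[2]]; return ob+db*(.070-ob[0])/db[0]
print("red wrist",M,cv2.boundingRect(c),planept(K,T,M))
h2=cv2.cvtColor(b,cv2.COLOR_RGB2HSV); m2=np.zeros(b.shape[:2],np.uint8); m2[190:240,240:275]=cv2.inRange(h2,(0,170,110),(6,255,255))[190:240,240:275]
c=max(cv2.findContours(m2,0,1)[0],key=cv2.contourArea); M2=c.reshape(-1,2).mean(0); print("red scene",M2,cv2.boundingRect(c),planept(K2,T2,M2))
# two-view
P=[K@T[:3],K2@T2[:3]]; X=cv2.triangulatePoints(P[0],P[1],M.reshape(2,1),M2.reshape(2,1)); X=(X[:3]/X[3]).ravel(); print("tri box",B.T@(X[:2]-C),X[2])
save("w7.png",np.hstack([a[:, :440],cv2.resize(b[190:280,170:280],(360,295))][:1])); save("s7.png",cv2.resize(b[190:280,170:280],None,fx=6,fy=6,interpolation=cv2.INTER_CUBIC))
go((0.5205,-.2863,.3),82)
E
```

```text
red wrist [372.        267.1954023] (357, 250, 31, 35) [0.07       0.1018188  0.11909034]
red scene [256.875      205.54166667] (254, 201, 7, 10) [0.07       0.10458247 0.11640615]
tri box [0.07115526 0.10316597] 0.11765798616288568
shift cm [ 0.02  0.06 -7.19] roll 0.0 yaw now 82.0 j [-0.5   0.44  0.24  1.37  0.   -0.36] pos [ 0.5199 -0.2864  0.2281] t 15.42 w 0.0427 f [-0.4  0.6 -0.7]
```

View pics/w7.png

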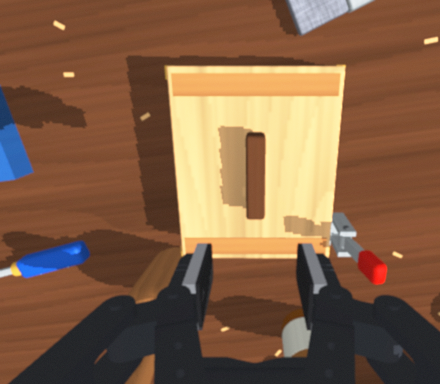

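The wrist view shows the lid square on the box (corners (166,66), (345,66), (184,258), (326,258)) and the red grip at (372,267). The grip triangulates to box y=0.103, z=0.118, which is 1.77 rad. Shutting the fingers and going outside the latch.

Emit:
play_rows(motion=[{"fingers": 0.5,"translation": [4,2,0],"roll": 0},{"fingers": 1,"translation": [8,4,0],"roll": 0},{"fingers": 1,"translation": [12,6,0],"roll": 0},{"fingers": 1,"translation": [15,7,0],"roll": 0},{"fingers": 1,"translation": [15,7,0],"roll": 0},{"fingers": 1,"translation": [15,7,0],"roll": 0},{"fingers": 1,"translation": [15,7,3],"roll": 0},{"fingers": 1,"translation": [15,7,6],"roll": 0},{"fingers": 1,"translation": [15,7,9],"roll": 0},{"fingers": 1,"translation": [15,7,9.8],"roll": 0},{"fingers": 1,"translation": [15,7,9.8],"roll": 0},{"fingers": 1,"translation": [15,7,9.8],"roll": 0},{"fingers": 1,"translation": [15,7,9.8],"roll": 0}])

```text
clock: 16.5
eef_pos: [0.6114, -0.1488, 0.1323]
tool_rot: [0.755, 0.656, 0.001, 0.001]
ft_force: [-0.4, 0.3, -0.5]
grip_width: -0.0002
```

```bash
python3 - <<'E'
from h import *
d=np.load("v7.npz"); K,T=d["K"],d["T"]
P=np.array([ray(K,T,u,v,.059)[:2] for u,v in((166,66),(345.5,65.5),(326,257.5),(183.5,259))])
print("lid",P.mean(0)); e=P-np.roll(P,1,0); print(np.linalg.norm(e,axis=1),np.degrees(np.arctan2(e[:,1],e[:,0])))
C=np.array([.5205,-.2863]); t=np.radians(-8); B=np.array([[np.cos(t),-np.sin(t)],[np.sin(t),np.cos(t)]])
o=bot.get_obs(); print("tcp box",B.T@(o["eef_pos"][:2]-C),o["eef_pos"][2]); go(o["eef_pos"],82)
E
```

```text
lid [ 0.52010945 -0.28731174]
[0.19555997 0.15898792 0.19398082 0.15535727] [172.26488945  82.11238186  -8.80873091 -97.29622441]
tcp box [0.07089209 0.14882967] 0.13231594371141306
shift cm [0. 0. 0.] roll -0.1 yaw now 81.9 j [-0.24  0.56  0.18  1.19 -0.   -0.1 ] pos [ 0.6114 -0.1488  0.1323] t 16.5 w -0.0002 f [-0.4  0.3 -0.5]
```

Emit:
play_rows(motion=[{"fingers": 1,"translation": [-1.2,0,0],"roll": 0},{"fingers": 1,"translation": [-2.4,0,0],"roll": 0},{"fingers": 1,"translation": [-3.5,0,0],"roll": 0},{"fingers": 1,"translation": [-4.3,0,0],"roll": 0},{"fingers": 1,"translation": [-5.2,0,0.1],"roll": 0},{"fingers": 1,"translation": [-6.0,0,0.4],"roll": 0},{"fingers": 1,"translation": [-6.8,0,0.8],"roll": 0},{"fingers": 1,"translation": [-7.5,0,1.4],"roll": 0},{"fingers": 1,"translation": [-8.1,0,2.0],"roll": 0},{"fingers": 1,"translation": [-8.5,0,2.6],"roll": 0},{"fingers": 1,"translation": [-8.8,0,3.1],"roll": 0},{"fingers": 1,"translation": [-9.0,0,3.6],"roll": 0},{"fingers": 1,"translation": [-9.1,0,4.0],"roll": 0},{"fingers": 1,"translation": [-9.1,0,4.2],"roll": 0},{"fingers": 1,"translation": [-9.1,0,4.2],"roll": 0},{"fingers": 1,"translation": [-9.1,0,4.2],"roll": 0}])

```text
clock: 17.83
eef_pos: [0.5976, -0.2383, 0.0885]
tool_rot: [0.755, 0.656, -0.001, 0.0]
ft_force: [-1.3, -1.8, 4.5]
grip_width: 0.0001
```

Emit:
play_rows(motion=[{"fingers": 1,"translation": [0,0,0.1],"roll": 0},{"fingers": 1,"translation": [0,0,0.15],"roll": 0},{"fingers": 1,"translation": [0,0,0.15],"roll": 0},{"fingers": 1,"translation": [0,0,0.15],"roll": 0}])

```text
clock: 18.17
eef_pos: [0.5976, -0.2384, 0.0884]
tool_rot: [0.755, 0.656, -0.0, 0.001]
ft_force: [-3.9, -1.6, 10.1]
grip_width: 0.0
```

The TCP stopped at the predicted height while the force rose, so the latch is on its stop. I'll lift off and check.

Emit:
play_rows(motion=[{"fingers": 1,"translation": [0,0,0.1],"roll": 0},{"fingers": 1,"translation": [0,0,0.1],"roll": 0},{"fingers": 1,"translation": [0,0,-0.5],"roll": 0},{"fingers": 1,"translation": [0,0,-2],"roll": 0},{"fingers": 1,"translation": [0,0,-5],"roll": 0},{"fingers": 1,"translation": [-1,-2,-9],"roll": 0},{"fingers": 1,"translation": [-2,-4,-13],"roll": 0},{"fingers": 1,"translation": [-2,-6,-17],"roll": 0},{"fingers": 1,"translation": [-2,-7,-17],"roll": 0},{"fingers": 1,"translation": [-2,-7,-17],"roll": 0},{"fingers": 1,"translation": [-2,-7,-17],"roll": 0},{"fingers": 1,"translation": [-2,-7,-17],"roll": 0}])

```text
clock: 19.17
eef_pos: [0.5255, -0.2473, 0.255]
tool_rot: [0.755, 0.656, -0.0, -0.001]
ft_force: [0.7, 1.0, -0.4]
grip_width: 0.0001
```

```bash
python3 - <<'E'
from h import *
a,K,T=cam("wrist"); b,K2,T2=cam("scene"); np.savez("v8.npz",a=a,K=K,T=T,b=b,K2=K2,T2=T2)
C=np.array([.5205,-.2863]); t=np.radians(-8); B=np.array([[np.cos(t),-np.sin(t)],[np.sin(t),np.cos(t)]])
M=[]
for im,w in ((a,None),(b,(185,275,170,280))):
    m=cv2.inRange(cv2.cvtColor(im,cv2.COLOR_RGB2HSV),(0,170,90),(6,255,255))
    if w: z=np.zeros_like(m); z[w[0]:w[1],w[2]:w[3]]=m[w[0]:w[1],w[2]:w[3]]; m=z
    c=max(cv2.findContours(m,0,1)[0],key=cv2.contourArea); M.append(c.reshape(-1,2).mean(0)); print(M[-1],cv2.boundingRect(c))
X=cv2.triangulatePoints(K@T[:3],K2@T2[:3],M[0].reshape(2,1),M[1].reshape(2,1)); X=(X[:3]/X[3]).ravel(); print("red tri box",B.T@(X[:2]-C),X[2])
save("w8.png",np.hstack([a[30:330,100:400],cv2.resize(b[185:265,175:275],(375,300),interpolation=cv2.INTER_CUBIC)]))
go((0.52,-.2863,.3),82)
E
```

```text
[256.54666667 233.06666667] (244, 225, 26, 17)
[242.55 225.25] (238, 222, 10, 8)
red tri box [0.07106622 0.04187888] 0.06565844992278982
shift cm [-3.94 -0.03 -4.58] roll 0.1 yaw now 82.1 j [-0.44  0.4   0.26  1.43  0.   -0.3 ] pos [ 0.5256 -0.2473  0.2543] t 19.27 w 0.0001 f [0.7 0.  0.6]
```

View pics/w8.png

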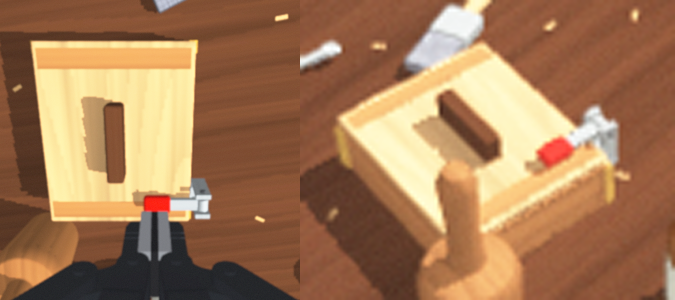

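The lid is flush and the latch lies level over it, with the red grip at about (155,204) in the left crop. The arm is clear, so I'm handing in.

```bash
python3 -c "
from workcell import bot
print(bot.job_done())"
```

```text
the job is handed in; nothing more can be done
None
```

The yellow gouge is in the middle lane of the box, the lid is seated, and the latch is down. I handed the job in at about 19 s on the robot's clock, but the hand-in returned no verdict. No check failed.

- **Gouge:** After release, the wrist view showed it flat between the dark gouges with its blade to the latch end. Its centre line was about 0.5 mm off the lane's, and its tip was at about box x = 76 mm. I could not look at it again after the lid went on.
- **Lid:** The TCP height at release and the final views agree that it is flush all round. Its measured centre is about 1 mm from the box's, with yaw within about 1°. I checked this before closing the latch; afterwards I only viewed the final pictures.
- **Latch:** It was pushed onto its stop, where the force rose to about 10 N with no further motion. Two-view triangulation then put the red grip's centre at box (71, 42) mm and z = 66 mm. That agrees with fully down (z = 68 mm) to within camera accuracy.
- **Other items:** The arm finished clear at z = 0.25 m and I saw no contact with the bystanders. I did not measure their positions again at the end.

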